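Pack the needle plate and hold the bayonet lid half-turned

TASK

Pack the sewing machine's spare needle plate in its round travel case: lift the small steel plate out of the wooden rack and slide it edgewise all the way down into the slot in the middle of the case base. Then set the tall lid over it, its two ears dropping through the two notches of the collar until the lid sits fully down, and twist it clockwise (seen from above) half-way, about 45 degrees, well short of the lock that clicks near 90 degrees. The lid is sprung and turns back by itself, so finish while still gripping it, holding it down and half-turned so that I can check the seal, and leave the jar, spool and tin alone.

Things in the scene. Friction and masses are not known exactly. Their poses are not given: they have to be found in the camera images.
- plate: Needle plate: bright steel rectangle 38 (x) x 5 (y) x 52 (z) mm with three dark slits, 0.09 kg, loose, standing upright in the rack's slot with 34 mm showing. Origin: centre of its lower edge; z up, y is its thin direction.
- rack: Light wooden block 74 x 50 x 24 mm, fixed. Slot 41 x 7.5 mm along its x axis, 18 mm deep from the top. Origin: centre of its underside on the table.
- case_base: Round grey plastic case base fixed to the table, dark inside, foot 124 mm across. Origin: centre of its underside, z up. A ring channel (floor 14 mm above the table, outer wall of inner radius 51 mm) lies under an inward lip: inner radius 38.5 mm, underside 23 mm, top 29 mm up. Two notches 22 mm wide cut the lip on the base's +x and -x axis, open from above. Same after a half turn.
- slot (a point): Centre of the slot's floor in the base, 20 mm above the table; turns with the base. The slot is cut in a white block 57 x 20 mm in the base's middle (top 40 mm up): 47 mm long along the base's x, 9 mm wide, 20 mm deep. With the plate fully in, 32 mm of it show.
- lid: Tall round grey lid, 70 mm across, open below (inside radius 32, height 64 mm), 0.16 kg, loose. Origin: centre of its lower rim, z up; fully down in the base it is 14 mm above the table. Two ears at the rim along +x and -x: 16 mm wide, 6 mm thick, reaching 48 mm from the axis. They drop in when lid x lies along base x (3 mm play), then it turns clockwise only. Same after a half turn.
- lid_grip (a point): Centre of the lid's grip bar, 82 mm above the lid's origin. The bar stands on the flat top along the lid's x axis: 56 long, 14 wide, 28 mm high (68 to 96 mm above the origin).
- follower (a joint): Sprung ring in the base's channel that the lid's ears push round, rad, 0 at rest, growing clockwise from above. The ears meet it after about 0.1 rad, so the lid's twist is about this + 0.1. It pushes back with 0.08 N m at 0, 0.15 at 0.7. The ears reach two sprung lock pips at about 1.0 rad of lid twist, click past them and stop at about 1.57.
- button_jar: Bystander: glass jar 56 mm across, 75 mm high, steel cap, loose. Origin: centre of its underside.
- spool: Bystander: white spool 44 mm across, 58 mm high, loose. Origin: centre of its underside.
- snap_tin: Bystander: flat round steel tin 64 mm across, 22 mm high, loose. Origin: centre of its underside.
Not all that is in view belongs to the job. What is shaped like the lid but blue or red is not meant.

How it is judged:
By the outcome, as a careful person would: the job done as asked, in the order asked, and still so for the second after the job is handed in, while the arm keeps its last pose, push and grip.
It also fails if it takes over 64 s, if anything falls off the work surface, if the arm or the gripper's body presses on something with over 40 N, if the wrist force passes 120 N, or if a joint passes its speed limit or range.

ROBOT

A 6-joint arm with a two-finger parallel gripper is mounted at the origin on the work surface. World frame = base frame: x ahead of the robot, y to its left, z up, the work surface at z = 0. Lengths are in mm, angles in rad, forces in N, time in s.
With the tool pointing down it reaches from about 225 to 875 mm from the base axis. Payload 3.4 kg.
Tool frame: the origin (TCP) lies midway between the tips of the shut fingers; the grasp point (between the pads) lies 19 mm behind it; z points along the fingers, y is the line along which they close (so a half turn about z gives the same grasp; the last joint's range is limited). The gripper opens to 85 mm and grips with 20 to 120 N. Pads are 22 mm wide; open, the fingers measure 114 mm over their backs; the gripper's body (76 mm by 85 mm) begins 54 mm behind the grasp point. The pads swing forward as they close: fully open they stand 13 mm farther back than shut.
Start: joints at [1.086, 0.276, 1.505, -0, 1.361, -0.121], TCP at [204.62, 537.395, 231.328] pointing down, gripper open.
Joint ranges: [-2.89, 2.89], [-0.75, 2.08], [0.22, 2.7], [-1.18, 4.32], [0.11, 2.71], [-2.7, 2.7]. Speed limits (rad/s): [2.57, 2.57, 3.14, 3.14, 3.14, 3.14].

INTERFACE

Orientations are given as a 3x3 rotation matrix whose columns are the frame's x, y, z axes.
In Python, from station import arm, optics gives the robot as it stands.
- The arm moves only by the tool arm_command, never from a script. Its argument "moves" is text: rows parted by semicolons, each of 4 numbers parted by spaces: the shift along the tool's x, y, z in m, then the turn about the tool's z in rad. A call has 1 to 20 rows; each row shifts and turns the commanded pose from where the row before left it, along the tool's axes as they then stand; what a row does not reach is not made up. A row lasts 1/10 s, in which the tool goes at most 50 mm and 8.59 degrees, less where a joint would pass 70% of its speed; a pose out of reach is approached as far as the arm can. A call is refused whole if a number of a shift passes 0.05 or a number of a turn 0.15, either way. A call with a gripper value outside its range is refused whole. "gripper" is the opening, from 0 (shut) to 1 (fully open), set as the call begins (left out, the last holds). The fingers move at their own pace and stop on an object; "newtons" is the grip in N (left out, the last holds). Time passes only in rows, so rows that do not move let the fingers close. It gives the time, the measured TCP pose, the force, the opening and the grip force at its end, in the units of the state.
- arm.sense(): the state, without advancing time (a new reading comes with each control period).
- optics.get_image(name): name is "scene" or "top"; returns a dict with "image" (480x640x3 uint8, blue, green, red), "vfov" (degrees; the focal length in pixels is half the picture's height over the tangent of half this angle, whatever the lens; pixels are square), "cx", "cy" (the principal point, pixels), "rvec" (rotation vector, rad) and "tvec" (3), from world to camera coordinates, as OpenCV has them. Camera axes: x right, y down, z forward; pixel columns grow to the right and rows downward; lengths in mm; the calibration is good to about 2 mm. A picture is of the moment at which its call begins. There is no depth.
- arm.job_done(): hands the job in; it is judged then, once.
The state is a dict: "clock": time; "joint_pos": joint angles; "joint_velocities": joint speeds; "joint_torque": joint torques, N m; "tool_pos": TCP position; "eef_rot": TCP orientation; "wrist_force": force on the tool from outside, world axes, zero at the start; "torque": the same for the moment, N m; "opening": finger opening in mm; "grip_force": force on a finger pad.
Only numpy, scipy, OpenCV 4.12 (cv2) and the standard library are available. Lean on these libraries where they do the work, as an engineer would, in place of code of your own. Each camera call takes 0.05 s, during which the arm holds its last target. There are 200 camera calls.

## Working session

There is one attempt and no reset: what is moved stays moved. The work goes in short steps, Python scripts to look and compute and a tool call to move; the robot and the scene stay as the last step left them, time stands still between calls to the robot, and variables do not carry over. Pictures are saved under pics/ and viewed, at most 10 in all, crops included, and the job is handed in when it is done.

Besides the shell and the picture viewer there is one more tool, called after "Request:" by a JSON object that holds its "name" and its "arguments". arm_command: Moves the arm, as the interface text tells. Its arguments: {"type":"object","properties":{"moves":{"type":"string"},"gripper":{"type":"number"},"newtons":{"type":"number"}},"required":["moves"]}

```bash
mkdir -p pics
python3 - <<'E'
from station import arm, optics
import cv2,pickle,numpy as np
s=arm.sense(); print({k:np.round(v,3).tolist() for k,v in s.items()})
for n in("scene","top"):
    d=optics.get_image(n); pickle.dump(d,open(n+".pkl","wb")); cv2.imwrite(f"pics/{n}0.png",d["image"]); print(n,d["vfov"],d["cx"],d["cy"],d["rvec"],d["tvec"], -cv2.Rodrigues(np.array(d["rvec"]))[0].T@np.array(d["tvec"]).ravel())
E
```

```text
{'clock': 0.0, 'joint_pos': [1.086, 0.277, 1.506, 0.0, 1.361, -0.121], 'joint_velocities': [-0.001, 0.002, -0.001, 0.001, 0.0, 0.0], 'joint_torque': [0.0, -41.677, -24.581, 0.0, 0.011, 0.0], 'tool_pos': [204.356, 536.897, 230.433], 'eef_rot': [[-0.935, 0.356, -0.001], [0.356, 0.935, -0.002], [0.0, -0.002, -1.0]], 'wrist_force': [-0.352, -0.17, -0.52], 'torque': [0.048, 0.055, 0.032], 'grip_force': 0.0, 'opening': 85.734}
scene 51.399642011983104 318.5495082484474 234.38842356473637 [ 0.80867618  2.47332864 -1.19308822] [ 443.97945602 -187.99319976 1358.99293932] [1062.86349092  685.14899587  692.97407077]
top 48.97858556022697 315.01360128054165 237.36671523285122 [ 2.11338558 -2.1355117   0.13431427] [ 66.36046423 578.42914786 957.49312377] [ 420.97080483   29.36828659 1038.12241937]
```

View pics/scene0.png

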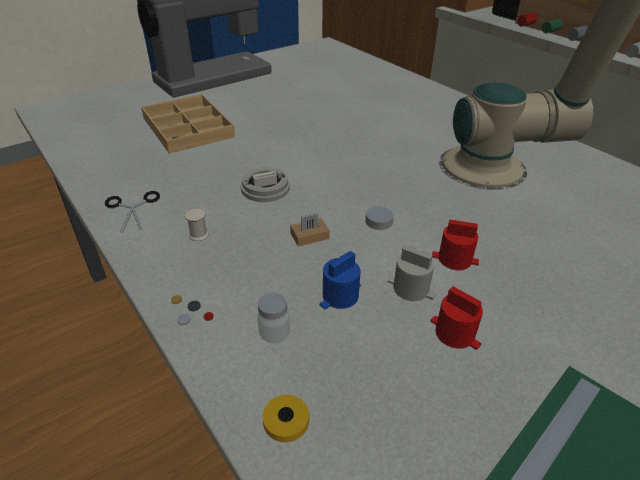

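View pics/top0.png

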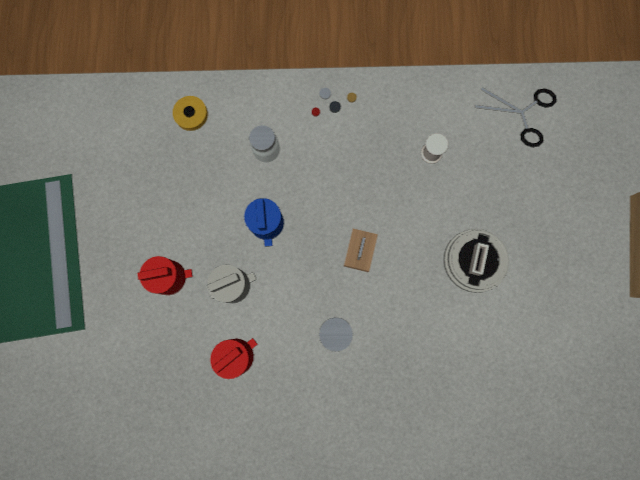

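The scene view shows the grey lid at (414,273), rack and plate at (310,230), base at (266,183). In the top view they are at (228,284), (361,248) and (478,260). Could be taken for the lid: blue at top (263,218), red at (158,275) and (230,358). The grey one fits the description, so I choose it and check it in a close crop.

```bash
cat > h.py <<'E'
import numpy as np,cv2,pickle
def ray(d,u,v,z):
    R=cv2.Rodrigues(np.array(d["rvec"],float))[0];t=np.array(d["tvec"],float).ravel();f=240/np.tan(np.radians(d["vfov"]/2))
    C=-R.T@t; r=R.T@np.array([(u-d["cx"])/f,(v-d["cy"])/f,1]); return (C+r*(z-C[2])/r[2])[:2]
def proj(d,P):
    R=cv2.Rodrigues(np.array(d["rvec"],float))[0];t=np.array(d["tvec"],float).ravel();f=240/np.tan(np.radians(d["vfov"]/2))
    c=R@np.array(P,float)+t; return f*c[:2]/c[2]+[d["cx"],d["cy"]]
E
python3 - <<'E'
from h import *
d=pickle.load(open("top.pkl","rb"));s=pickle.load(open("scene.pkl","rb"))
a=[cv2.resize(d["image"][y-40:y+40,x-40:x+40],(400,400),interpolation=cv2.INTER_CUBIC) for x,y in((228,284),(361,248),(478,260))]
b=cv2.resize(s["image"][233:313,374:454],(400,400),interpolation=cv2.INTER_CUBIC)
m=np.vstack([np.hstack(a[:2]),np.hstack([a[2],b])]); cv2.imwrite("pics/crop.png",cv2.resize(m,(600,600)))
# rack mask
hsv=cv2.cvtColor(d["image"],cv2.COLOR_BGR2HSV)
def rep(mask,x,y,z,name,r=45):
    M=np.zeros_like(mask);M[y-r:y+r,x-r:x+r]=mask[y-r:y+r,x-r:x+r]
    cs=cv2.findContours(M,0,1)[0]
    for c in sorted(cs,key=cv2.contourArea)[::-1][:3]:
        if cv2.contourArea(c)<15: continue
        bx=cv2.boxPoints(cv2.minAreaRect(c)); p=np.array([ray(d,*q,z) for q in bx])
        e=p[1]-p[0];g=p[2]-p[1]; l=e if np.hypot(*e)>np.hypot(*g) else g
        print(name,cv2.contourArea(c),"px",bx.mean(0).round(1),"c",p.mean(0).round(1),"size",np.hypot(*e).round(1),np.hypot(*g).round(1),"ang",np.degrees(np.arctan2(l[1],l[0])).round(1))
rep(cv2.inRange(hsv,(5,70,60),(25,255,255)),361,248,24,"rack")
rep(cv2.inRange(hsv,(0,0,0),(180,255,60)),478,260,29,"basedark",40)
k=cv2.inRange(d["image"],(0,0,0),(70,70,70));rep(k,228,284,96,"liddark",30)
E
```

```text
rack 907.0 px [360.4 249.9] c [557.1 -26.7] size 76.0 48.6 ang -14.1
basedark 1318.0 px [477.9 259.6] c [ 535.2 -249.7] size 79.5 77.6 ang -57.2
liddark 103.5 px [242.7 287.9] c [481.3 189.2] size 56.2 21.9 ang -17.8
```

View pics/crop.png

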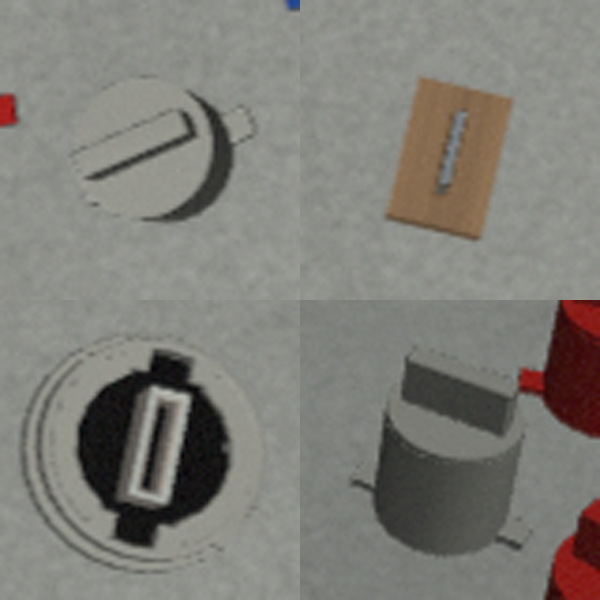

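The crop (3.75 px per source pixel) confirms the grey lid, with its bar top near (132,143) and an ear at (245,125). It also shows the plate in the rack at (452,150), and the base with its slot at (155,445) and notches at (173,365) and (135,530).

Run:
```python
from h import *
d=pickle.load(open("top.pkl","rb"));s=pickle.load(open("scene.pkl","rb"))
def box(D,mask,z,name,n=1):
    cs=cv2.findContours(mask,0,1)[0]
    for c in sorted(cs,key=cv2.contourArea)[::-1][:n]:
        p=np.array([ray(D,*(q[0]/4),z) for q in c],np.float32)
        (cx,cy),(w,h),a=cv2.minAreaRect(p); bx=cv2.boxPoints(((cx,cy),(w,h),a)); e=bx[1]-bx[0];g=bx[2]-bx[1];l=e if np.hypot(*e)>np.hypot(*g) else g
        q=c[:,0].mean(0)/4
        print(name,q.round(1),"c",round(cx,1),round(cy,1),"size",round(w,1),round(h,1),"ang",np.degrees(np.arctan2(l[1],l[0])).round(1), "circ",cv2.minEnclosingCircle(p))
def win(M,x,y,r):
    o=np.zeros_like(M);o[4*(y-r):4*(y+r),4*(x-r):4*(x+r)]=M[4*(y-r):4*(y+r),4*(x-r):4*(x+r)];return o
# 4x upsampled; pixel centre shift: u=(U+.5)/4-.5 ~ U/4-.375
T=cv2.warpAffine(d["image"],np.float64([[4,0,0],[0,4,0]]),(2560,1920),flags=cv2.INTER_CUBIC)
hsv=cv2.cvtColor(T,cv2.COLOR_BGR2HSV);g=T.max(2)
dark=cv2.inRange(g,0,60)
box(d,win(dark,478,260,32),29,"hole")
# hole with block and notches: circle via trimmed fit
c=max(cv2.findContours(win(dark,478,260,32),0,1)[0],key=cv2.contourArea);P=np.array([ray(d,*(q[0]/4),29) for q in c])
from scipy.optimize import least_squares
f=least_squares(lambda v:np.hypot(*(P-v[:2]).T)-38.5,[535,-250],loss="soft_l1",f_scale=.5);print("hole circle",f.x.round(1))
r=P-f.x; far=r[np.hypot(*r.T)>42]; k=np.arctan2(far[:,1],far[:,0]); a=.5*np.angle(np.exp(2j*k).mean()); print("notch ang",np.degrees(a).round(1),len(far))
for th in(150,170,190,200): box(d,win(cv2.inRange(g,th,255),478,260,16),40,"block%d"%th)
sat=cv2.inRange(hsv,(5,70,40),(25,255,255));cl=cv2.morphologyEx(win(sat,361,250,30),cv2.MORPH_CLOSE,np.ones((41,41)))
box(d,win(sat,361,250,30),24,"rack")
pl=win(cv2.inRange(hsv,(0,0,0),(180,65,255)),361,249,12)&cv2.erode(cl,np.ones((25,25)));box(d,pl,58,"plate58",2)
cv2.imwrite("/tmp/a.png",pl)
# lid
for lo in (60,75):
    box(d,win(cv2.inRange(g,0,lo),222,284,13),96,"lidshadow%d"%lo,2)
print("grey levels lid", [g[4*v,4*u] for u,v in((215,290),(223,282),(228,272),(250,276),(265,300),(212,272))])
def cr(u,v,x,y): return x-40+u/3.75,y-40+v/3.75
for nm,u,v,z in(("bar c",132,143,96),("barUL",72,155,96),("barUR",180,110,96),("barLL",87,178,96),("ear",246,124,6)):
    x,y=cr(u,v,228,284);print(nm,(round(x,1),round(y,1)),ray(d,x,y,z).round(1))
for nm,u,v,z in(("plT",464-300,110,58),("plB",440-300,190,58),):
    x,y=cr(u,v,361,248);print(nm,ray(d,x,y,z).round(1))
# scene bar corners: top face, crop right-bottom
for nm,u,v,z in(("s1",414-300,345-300,96),("s2",521-300,378-300,96),("s3",507-300,400-300,96),("s4",404-300,362-300,96)):
    x,y=374+u/3.75,233+v/3.75;print(nm,ray(s,x,y,z).round(1))
# object positions rough
for nm,u,v,z in(("jar",262,137,75),("spool",437,144,58),("tin",336,334,22),("blue",263,216,68),("red1",158,275,68),("red2",230,358,68)): print(nm,ray(d,u,v,z).round(0))
```

```text
hole [478.3 259.5] c 535.4 -249.7 size 77.5 82.7 ang -56.3 circ ((536.2362670898438, -246.95860290527344), 49.85951232910156)
hole circle [ 536.2 -250.6]
notch ang -14.7 131
block150 [480.  258.4] c 536.3 -250.9 size 19.5 56.3 ang -15.1 circ ((536.7437744140625, -250.39907836914062), 28.966073989868164)
block170 [484.2 251.2] c 546.7 -260.4 size 36.5 15.1 ang 10.1 circ ((545.82080078125, -255.06521606445312), 18.308916091918945)
rack [360.4 249.8] c 557.3 -26.7 size 49.3 76.0 ang -14.3 circ ((557.4051513671875, -26.556697845458984), 44.18586349487305)
plate58 [361. 248.] c 555.6 -26.0 size 6.9 43.8 ang -14.7 circ ((555.6063232421875, -26.052425384521484), 22.005781173706055)
lidshadow60 [219.6 287.8] c 481.8 230.9 size 1.5 8.2 ang -69.5 circ ((481.68115234375, 230.80154418945312), 4.1015119552612305)
lidshadow60 [224.2 285.8] c 485.3 222.7 size 1.2 6.4 ang -63.9 circ ((485.40716552734375, 222.74954223632812), 3.1927881240844727)
lidshadow75 [223.6 286.2] c 484.6 224.0 size 2.8 44.9 ang -67.4 circ ((485.2061462402344, 224.3092803955078), 22.466615676879883)
grey levels lid [np.uint8(62), np.uint8(149), np.uint8(151), np.uint8(151), np.uint8(148), np.uint8(150)]
bar c (223.2, 282.1) [491.9 224.5]
barUL (207.2, 285.3) [486.5 253.4]
barUR (236.0, 273.3) [507.5 201.7]
barLL (211.2, 291.5) [475.4 245.9]
ear (253.6, 277.1) [508.  183.2]
plT [576.2 -33.5]
plB [536.  -20.6]
s1 [500.2 201.3]
s2 [475.4 250.6]
s3 [493.  258.1]
s4 [513.5 208. ]
jar [771. 160.]
spool [ 756. -176.]
tin [397.  23.]
blue [618. 157.]
red1 [509. 353.]
red2 [357. 215.]
```

```bash
cat > go.py <<'E'
# usage: go.py x y z yaw_of_tool_y_deg : prints turn and shift in tool axes (after the turn)
import sys,numpy as np
from station import arm
s=arm.sense();R=np.array(s["eef_rot"]);p=np.array(s["tool_pos"]);x,y,z,a=map(float,sys.argv[1:5])
now=np.degrees(np.arctan2(R[1,1],R[0,1]));da=(a-now+90)%180-90
print("now",p.round(1),"yaw_y",round(now,2),"j",np.round(s["joint_pos"],2),"F",np.round(s["wrist_force"],1),"T",np.round(s["torque"],2),"open",round(s["opening"],1),"grip",round(s["grip_force"],1),"t",round(s["clock"],1))
t=np.radians(now+da);Y=np.array([np.cos(t),np.sin(t),0]);X=np.cross(Y,[0,0,-1]);d=np.array([x,y,z])-p
print("turn",round(-np.radians(da),3),"shift mm",round(d@X,1),round(d@Y,1),round(-d[2],1))
E
python3 go.py 557 -26.6 110 75.6
```

```text
now [204.4 536.9 230.5] yaw_y 69.16 j [ 1.09  0.28  1.51 -0.    1.36 -0.12] F [-1.  -0.2  0.3] T [-0.05  0.06  0.  ] open 85.6 grip 0.0 t 0.1
turn -0.112 shift mm -481.7 -458.1 120.5
```

Request:
{"name": "arm_command", "arguments": {"moves": "0 0 0 -0.112; -0.0254 -0.0241 0.004 0; -0.0254 -0.0241 0.004 0; -0.0254 -0.0241 0.004 0; -0.0254 -0.0241 0.004 0; -0.0254 -0.0241 0.004 0; -0.0254 -0.0241 0.004 0; -0.0254 -0.0241 0.004 0; -0.0254 -0.0241 0.004 0; -0.0254 -0.0241 0.004 0; -0.0254 -0.0241 0.004 0; -0.0254 -0.0241 0.004 0; -0.0254 -0.0241 0.004 0; -0.0254 -0.0241 0.004 0; -0.0254 -0.0241 0.008 0; -0.0254 -0.0241 0.008 0; -0.0254 -0.0241 0.01 0; -0.0254 -0.0241 0.012 0; -0.0254 -0.0241 0.013 0; 0 0 0 0", "gripper": 0.35}}

```text
clock: 2.1
tool_pos: [540.8, -0.1, 126.2]
eef_rot: [[-0.968, 0.253, -0.001], [0.253, 0.968, -0.001], [0.001, -0.002, -1.0]]
wrist_force: [-0.8, -0.3, -0.7]
opening: 29.5
grip_force: 0.0
```

```bash
python3 go.py 557 -26.6 30 75.6
python3 - <<'E'
from station import optics
import cv2,pickle
d=optics.get_image("scene");pickle.dump(d,open("scene1.pkl","wb"));cv2.imwrite("pics/s1.png",cv2.resize(d["image"][130:290,200:360],(600,600),interpolation=2))
E
```

```text
now [ 5.408e+02 -1.000e-01  1.262e+02] yaw_y 75.37 j [-0.13  0.31  1.74 -0.    1.1  -1.44] F [-0.8 -0.3 -0.7] T [-0.    0.03 -0.  ] open 29.5 grip 0.0 t 2.1
turn -0.004 shift mm -22.3 -21.7 96.2
```

View pics/s1.png

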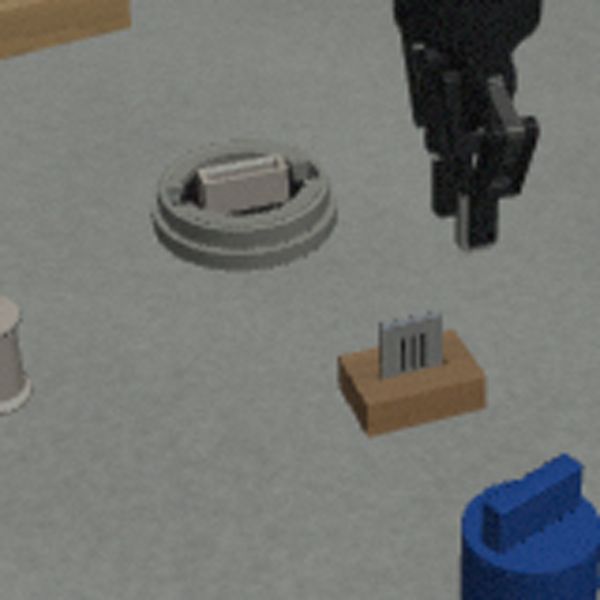

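The crop (3.75x) shows the plate upright in the rack with its top edge from (380,322) to (442,313), and the gripper above and to the right of it.

Run:
```python
from h import *
d=pickle.load(open("scene1.pkl","rb"))
for u,v,z in((380,322,58),(442,313,58),(370,401,24),(485,375,24),(338,358,24),(455,333,24)): print(u,v,ray(d,200+u/3.75,130+v/3.75,z).round(1))
```

```text
380 322 [575.1 -31.2]
442 313 [541.1 -17.5]
370 401 [597.3 -10.2]
485 375 [529.3   9.1]
338 358 [589.6 -54.7]
455 333 [518.9 -34.1]
```

Request:
{"name": "arm_command", "arguments": {"moves": "-0.011 -0.011 0.02 -0.004; -0.0113 -0.0107 0.02 0; 0 0 0.015 0; 0 0 0 0; 0 0 0 0"}}

```text
clock: 2.65
tool_pos: [555.0, -22.2, 73.6]
eef_rot: [[-0.97, 0.245, -0.001], [0.245, 0.97, 0.001], [0.001, 0.0, -1.0]]
wrist_force: [0.7, 0.3, 0.1]
opening: 29.6
grip_force: 0.0
```

Request:
{"name": "arm_command", "arguments": {"moves": "-0.0031 -0.0021 0.01 0; 0 0 0.015 0; 0 0 0.012 0; 0 0 0.006 0; 0 0 0 0; 0 0 0 0"}}

```text
clock: 3.25
tool_pos: [558.3, -25.9, 30.5]
eef_rot: [[-0.969, 0.245, 0.0], [0.245, 0.969, 0.0], [-0.0, 0.0, -1.0]]
wrist_force: [0.8, 0.1, 0.4]
opening: 30.0
grip_force: 0.0
```

Request:
{"name": "arm_command", "arguments": {"moves": "0 0 0 0; 0 0 0 0; 0 0 0 0; 0 0 0 0; 0 0 0 0; 0 0 0 0; 0 0 0 0", "gripper": 0, "newtons": 25}}

```text
clock: 3.95
tool_pos: [558.6, -26.1, 30.9]
eef_rot: [[-0.969, 0.245, 0.001], [0.245, 0.969, -0.0], [-0.001, 0.0, -1.0]]
wrist_force: [-0.3, 0.6, 5.5]
opening: 4.5
grip_force: 28.8
```

```bash
python3 go.py 557.5 -25 31 75.6
```

```text
now [558.6 -26.1  30.9] yaw_y 75.8 j [-0.17  0.44  1.82  0.    0.89 -1.49] F [-0.3  0.6  5.5] T [0.01 0.08 0.02] open 4.5 grip 28.8 t 4.0
turn 0.004 shift mm 1.3 0.7 -0.1
```

Request:
{"name": "arm_command", "arguments": {"moves": "0 0 -0.01 0; 0 0 -0.02 0; 0 0 -0.02 0; 0 0 -0.012 0; 0 0 0 0", "newtons": 40}}

```text
clock: 4.45
tool_pos: [559.1, -26.1, 94.0]
eef_rot: [[-0.969, 0.245, 0.003], [0.245, 0.969, -0.0], [-0.003, 0.0, -1.0]]
wrist_force: [0.5, 0.2, -1.0]
opening: 3.9
grip_force: 41.1
```

```bash
python3 go.py 536.3 -250.8 72 75.0
python3 - <<'E'
from station import optics
import pickle
from h import *
d=optics.get_image("scene");pickle.dump(d,open("scene2.pkl","wb"))
# base check in scene: white block top corners seen in s1 crop (3.75x, origin 200,130)
for u,v in((200,170),(283,157),(289,165),(205,180)): print(ray(d,200+u/3.75,130+v/3.75,40).round(1))
for P in((536.3,-250.8,29),): 
  for r in(62,38.5):
    print(r,[((proj(d,(P[0]+r*np.cos(t),P[1]+r*np.sin(t),P[2]))-[200,130])*3.75).round(0).tolist() for t in np.arange(0,6.28,1.5708)])
cv2.imwrite("pics/s2.png",cv2.resize(d["image"][130:290,220:380],(600,600),interpolation=2))
E
```

```text
now [559.1 -26.1  94. ] yaw_y 75.81 j [-0.17  0.36  1.75  0.    1.03 -1.49] F [ 0.5  0.2 -1. ] T [-0.05 -0.04 -0.06] open 3.9 grip 41.1 t 4.5
turn 0.014 shift mm -36.1 -223.0 22.0
[ 560.6 -260.4]
[ 507.3 -242.3]
[ 509.6 -231.4]
[ 564.3 -247.8]
62 [[159.0, 209.0], [291.0, 220.0], [318.0, 151.0], [193.0, 140.0]]
38.5 [[190.0, 197.0], [271.0, 204.0], [289.0, 161.0], [210.0, 155.0]]
```

View pics/s2.png

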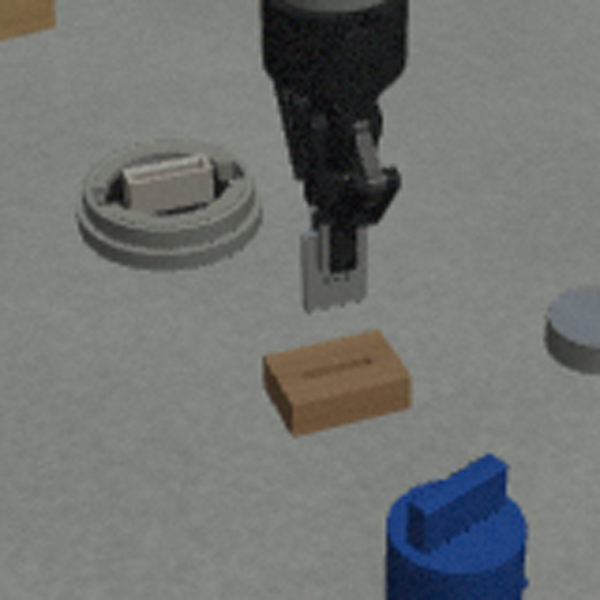

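Plate lifted cleanly, bottom edge at (335,308) and parallel to the rack. Moving over the base.

Request:
{"name": "arm_command", "arguments": {"moves": "0 0 0 0.014; -0.0036 -0.022 0 0; -0.0036 -0.022 0 0; -0.0036 -0.022 0 0; -0.0036 -0.022 0 0; -0.0036 -0.022 0 0; -0.0036 -0.022 0 0; -0.0036 -0.022 0 0; -0.0036 -0.022 0 0; -0.0036 -0.022 0 0; -0.0036 -0.022 0 0; 0 -0.003 0 0; 0 0 0.008 0; 0 0 0.008 0; 0 0 0 0; 0 0 0 0"}}

```text
clock: 6.1
tool_pos: [534.8, -249.5, 75.6]
eef_rot: [[-0.966, 0.258, -0.001], [0.258, 0.966, 0.001], [0.002, 0.001, -1.0]]
wrist_force: [0.4, 0.6, 0.1]
opening: 4.2
grip_force: 41.2
```

```bash
python3 go.py 536.5 -250.5 72 75.0
python3 - <<'E'
from station import optics
import pickle
from h import *
d=optics.get_image("scene");pickle.dump(d,open("scene3.pkl","wb"));t=optics.get_image("top")
a=cv2.resize(d["image"][130:230,220:320],(400,400),interpolation=2)
b=cv2.resize(t["image"][210:310,430:530],(400,400),interpolation=2)
cv2.imwrite("pics/s3.png",np.hstack([a,b]))
E
```

```text
now [ 534.8 -249.5   75.6] yaw_y 75.06 j [-0.55  0.42  1.7   0.    1.02 -1.86] F [0.4 0.6 0.1] T [ 0.01 -0.   -0.02] open 4.2 grip 41.2 t 6.1
turn 0.001 shift mm -1.9 -0.6 3.6
```

View pics/s3.png

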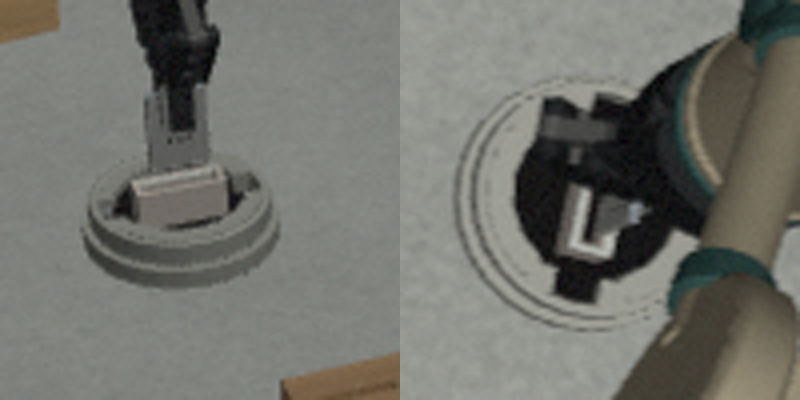

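In the scene crop (4x) the plate's lower edge runs from (148,170) to (210,163), just above the slot mouth at about (181,177), and parallel to it.

Run:
```python
from h import *
d=pickle.load(open("scene3.pkl","rb"))
f=lambda u,v,z:ray(d,220+u/4,130+v/4,z).round(1)
print("plate",f(148,170,50.7),f(210,163,50.7),f(179,166.5,50.7))
print("block",[f(u,v,40) for u,v in((131,183),(135,190),(228,180),(222,168))])
g=cv2.cvtColor(d["image"],cv2.COLOR_BGR2GRAY)[165:190,250:280];print(g.tolist().__repr__() if 0 else "")
# white block top face, brightness segmentation
I=cv2.warpAffine(d["image"],np.float64([[4,0,0],[0,4,0]]),(2560,1920),flags=cv2.INTER_CUBIC);v=I.min(2)
for th in(165,175,185):
    M=np.zeros_like(v);M[4*165:4*190,4*248:4*282]=cv2.inRange(v,th,255)[4*165:4*190,4*248:4*282]
    ys,xs=np.nonzero(M)
    if len(xs)>20:
        p=np.array([ray(d,x/4,y/4,40) for x,y in zip(xs,ys)],np.float32);print(th,len(xs),[np.round(k,1) for k in cv2.minAreaRect(p)])
```

```text
plate [ 554.8 -251.1] [ 519.5 -235.9] [ 537.2 -243.5]
block [array([ 562.8, -259.6]), array([ 565. , -251.1]), array([ 512.3, -227.5]), array([ 507.6, -241.7])]
```

Request:
{"name": "arm_command", "arguments": {"moves": "-0.0005 -0.0003 0.004 0; 0 0 0.004 0; 0 0 0.003 0; 0 0 0.003 0; 0 0 0.002 0; 0 0 0 0"}}

```text
clock: 6.8
tool_pos: [535.3, -251.0, 59.8]
eef_rot: [[-0.966, 0.259, -0.001], [0.259, 0.966, 0.001], [0.001, 0.0, -1.0]]
wrist_force: [-0.5, -0.0, -0.7]
opening: 4.7
grip_force: 41.2
```

Request:
{"name": "arm_command", "arguments": {"moves": "0 0 0.004 0; 0 0 0.004 0; 0 0 0.003 0; 0 0 0.002 0; 0 0 0 0; 0 0 0 0"}}

```text
clock: 7.4
tool_pos: [535.6, -251.1, 47.3]
eef_rot: [[-0.966, 0.259, 0.0], [0.259, 0.966, 0.0], [-0.0, 0.0, -1.0]]
wrist_force: [-0.7, 0.2, -0.2]
opening: 4.4
grip_force: 41.2
```

Request:
{"name": "arm_command", "arguments": {"moves": "0 0 0.001 0; 0 0 0.001 0; 0 0 0.001 0; 0 0 0 0; 0 0 0 0"}}

```text
clock: 7.9
tool_pos: [535.6, -251.2, 44.9]
eef_rot: [[-0.966, 0.259, 0.0], [0.259, 0.966, -0.0], [-0.001, -0.0, -1.0]]
wrist_force: [-1.5, 0.6, 4.9]
opening: 4.1
grip_force: 42.0
```

Request:
{"name": "arm_command", "arguments": {"moves": "0 0 0.0005 0; 0 0 0 0; 0 0 0 0; 0 0 0 0; 0 0 0 0", "gripper": 0.3}}

```text
clock: 8.4
tool_pos: [535.5, -251.1, 43.6]
eef_rot: [[-0.966, 0.259, -0.0], [0.259, 0.966, 0.0], [0.0, 0.0, -1.0]]
wrist_force: [-1.1, -0.3, 0.6]
opening: 25.7
grip_force: 0.0
```

Request:
{"name": "arm_command", "arguments": {"moves": "0 0 -0.01 0; 0 0 -0.02 0; 0 0 -0.03 0; 0 0 -0.03 0; 0 0 -0.03 0; 0 0 -0.015 0; 0 0 0 0"}}

```text
clock: 9.1
tool_pos: [537.1, -252.1, 182.4]
eef_rot: [[-0.966, 0.259, 0.006], [0.259, 0.966, -0.004], [-0.007, -0.002, -1.0]]
wrist_force: [-0.2, 0.3, -0.3]
opening: 25.8
grip_force: 0.0
```

```bash
python3 go.py 492 226 180 22.5
python3 - <<'E'
from station import optics
import pickle
from h import *
d=optics.get_image("scene");pickle.dump(d,open("scene4.pkl","wb"));t=optics.get_image("top");pickle.dump(t,open("top4.pkl","wb"))
a=cv2.resize(d["image"][130:230,220:320],(400,400),interpolation=2)
b=cv2.resize(d["image"][233:313,374:454],(400,400),interpolation=2)
cv2.imwrite("pics/s4.png",np.hstack([a,b]))
E
```

```text
now [ 537.1 -252.1  182.4] yaw_y 75.0 j [-0.56  0.33  1.55  0.    1.25 -1.87] F [-0.2  0.3 -0.3] T [-0.02 -0.03 -0.03] open 25.8 grip 0.0 t 9.1
turn 0.916 shift mm 458.9 141.2 2.4
```

View pics/s4.png

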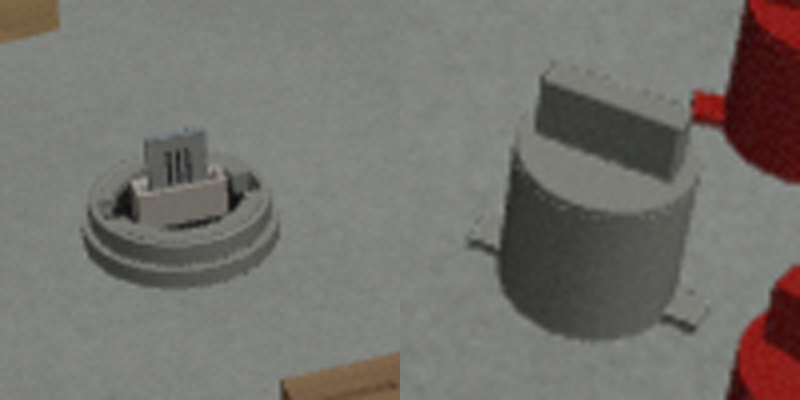

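The plate stands seated in the slot (scene crop (175,160), slits visible). The grey lid is untouched at (610,200), bar from (545,75) to (690,125).

Request:
{"name": "arm_command", "arguments": {"moves": "0 0 0 0.131; 0 0 0 0.131; 0 0 0 0.131; 0 0 0 0.131; 0 0 0 0.131; 0 0 0 0.131; 0 0 0 0.13; 0 0 0 0", "gripper": 0.6}}

```text
clock: 10.0
tool_pos: [534.6, -250.6, 177.0]
eef_rot: [[-0.383, 0.924, -0.003], [0.924, 0.383, 0.002], [0.003, -0.002, -1.0]]
wrist_force: [0.8, -0.7, -0.0]
opening: 50.8
grip_force: 0.0
```

```bash
python3 go.py 493 225.5 150 22.4
```

```text
now [ 534.6 -250.6  177. ] yaw_y 22.53 j [-0.56  0.33  1.56  0.    1.25 -0.95] F [ 0.8 -0.7 -0. ] T [ 0.    0.02 -0.05] open 50.8 grip 0.0 t 10.0
turn 0.002 shift mm 456.0 142.9 27.0
```

Request:
{"name": "arm_command", "arguments": {"moves": "0.0268 0.0084 0 0.002; 0.0268 0.0084 0 0; 0.0268 0.0084 0 0; 0.0268 0.0084 0 0; 0.0268 0.0084 0 0; 0.0268 0.0084 0 0; 0.0268 0.0084 0 0; 0.0268 0.0084 0 0; 0.0268 0.0084 0 0; 0.0268 0.0084 0 0; 0.0268 0.0084 0 0; 0.0268 0.0084 0 0; 0.0268 0.0084 0 0; 0.0268 0.0084 0 0; 0.0268 0.0084 0.005 0; 0.0268 0.0084 0.01 0; 0.0268 0.0084 0.012 0; 0 0 0 0; 0 0 0 0"}}

```text
clock: 11.9
tool_pos: [493.1, 224.6, 150.8]
eef_rot: [[-0.384, 0.923, -0.002], [0.923, 0.384, -0.001], [-0.0, -0.002, -1.0]]
wrist_force: [-0.6, 0.0, -0.9]
opening: 51.2
grip_force: 0.0
```

```bash
python3 go.py 493 225.5 73 22.4
python3 - <<'E'
from station import optics
import pickle
from h import *
d=optics.get_image("scene");pickle.dump(d,open("scene5.pkl","wb"))
cv2.imwrite("pics/s5.png",cv2.resize(d["image"][173:313,344:484],(560,560),interpolation=2))
E
```

```text
now [493.1 224.6 150.8] yaw_y 22.61 j [ 0.3   0.29  1.7  -0.    1.16 -0.1 ] F [-0.6  0.  -0.9] T [-0.04  0.02 -0.05] open 51.2 grip 0.0 t 11.9
turn 0.004 shift mm 0.9 0.3 77.8
```

View pics/s5.png

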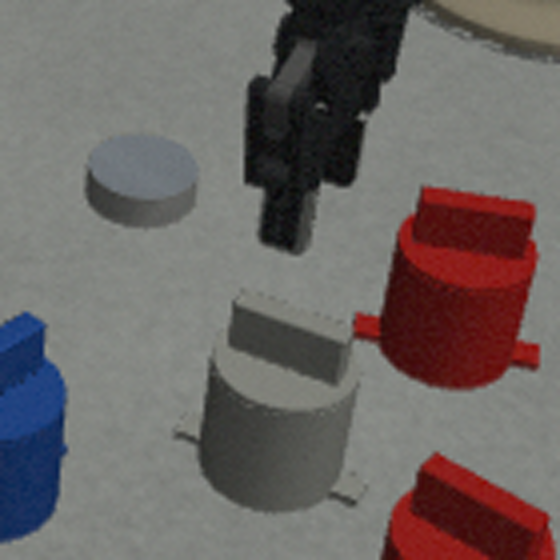

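The fingers (tips near (285,245)) hang over the grey lid's bar at (290,325), and the way down is clear of the blue and red ones.

Request:
{"name": "arm_command", "arguments": {"moves": "0.0008 0.0003 0.015 0.003; 0 0 0.02 0; 0 0 0.015 0; 0 0 0.012 0; 0 0 0.008 0; 0 0 0.004 0; 0 0 0.002 0; 0 0 0 0; 0 0 0 0"}}

```text
clock: 12.85
tool_pos: [494.3, 225.5, 76.3]
eef_rot: [[-0.378, 0.926, 0.001], [0.926, 0.378, 0.0], [-0.0, 0.001, -1.0]]
wrist_force: [-0.8, 0.2, 0.9]
opening: 51.2
grip_force: 0.0
```

Request:
{"name": "arm_command", "arguments": {"moves": "0 0 0 0; 0 0 0 0; 0 0 0 0; 0 0 0 0; 0 0 0 0; 0 0 0 0; 0 0 0 0; 0 0 0 0", "gripper": 0, "newtons": 30}}

```text
clock: 13.65
tool_pos: [493.9, 225.5, 76.1]
eef_rot: [[-0.378, 0.926, 0.0], [0.926, 0.378, 0.0], [0.0, 0.0, -1.0]]
wrist_force: [-1.4, 0.2, 5.1]
opening: 13.1
grip_force: 33.3
```

```bash
python3 go.py 493 225.5 73 22.4
```

```text
now [493.9 225.5  76.1] yaw_y 22.23 j [ 0.3   0.36  1.8   0.    0.98 -0.09] F [-1.4  0.2  5.1] T [0.07 0.12 0.  ] open 13.1 grip 33.3 t 13.7
turn -0.003 shift mm 0.4 -0.9 3.1
```

Request:
{"name": "arm_command", "arguments": {"moves": "0 0 0 0; 0 0 0 0; 0 0 0.003 0; 0 0 0.002 0; 0 0 0 0", "gripper": 0.35}}

```text
clock: 14.15
tool_pos: [493.4, 225.2, 70.2]
eef_rot: [[-0.378, 0.926, -0.001], [0.926, 0.378, -0.0], [0.0, -0.001, -1.0]]
wrist_force: [-0.1, -0.2, -0.2]
opening: 30.0
grip_force: 0.0
```

Request:
{"name": "arm_command", "arguments": {"moves": "0 0 0 0; 0 0 0 0; 0 0 0 0; 0 0 0 0; 0 0 0 0; 0 0 0 0; 0 0 0 0", "gripper": 0, "newtons": 80}}

```text
clock: 14.85
tool_pos: [494.0, 225.4, 70.9]
eef_rot: [[-0.378, 0.926, 0.0], [0.926, 0.378, 0.0], [0.0, 0.0, -1.0]]
wrist_force: [0.6, -0.6, -0.1]
opening: 12.3
grip_force: 78.9
```

Request:
{"name": "arm_command", "arguments": {"moves": "0 0 -0.01 0; 0 0 -0.02 0; 0 0 -0.03 0; 0 0 -0.03 0; 0 0 -0.02 0; 0 0 -0.01 0; 0 0 0 0; 0 0 0 0"}}

```text
clock: 15.65
tool_pos: [493.0, 225.1, 190.0]
eef_rot: [[-0.378, 0.926, -0.002], [0.926, 0.378, -0.001], [0.0, -0.002, -1.0]]
wrist_force: [-0.0, 0.0, -3.7]
opening: 12.5
grip_force: 78.5
```

```bash
python3 go.py 536.2 -250.8 190 75
python3 - <<'E'
from station import optics
import pickle
from h import *
d=optics.get_image("scene");pickle.dump(d,open("scene6.pkl","wb"));t=optics.get_image("top");pickle.dump(t,open("top6.pkl","wb"))
a=cv2.resize(d["image"][173:313,344:484],(400,400),interpolation=2)
b=cv2.resize(t["image"][224:324,178:278],(400,400),interpolation=2)
cv2.imwrite("pics/s6.png",np.hstack([a,b]))
E
```

```text
now [493.  225.1 190. ] yaw_y 22.23 j [ 0.3   0.25  1.64  0.    1.25 -0.09] F [-0.   0.  -3.7] T [-0.05  0.02  0.02] open 12.5 grip 78.5 t 15.7
turn -0.921 shift mm -164.9 -448.5 -0.0
```

View pics/s6.png

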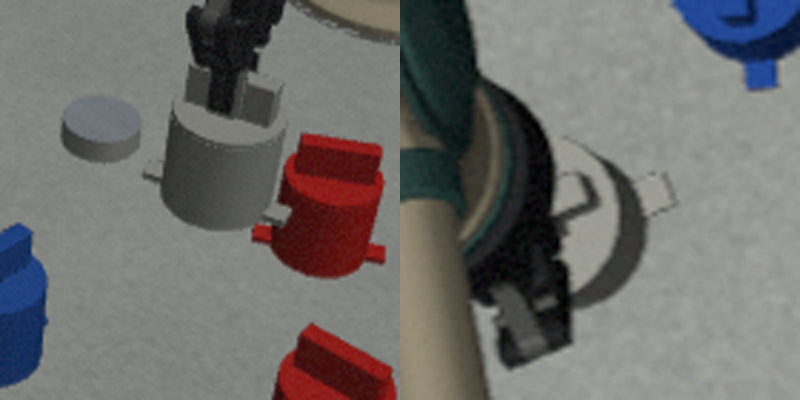

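The lid hangs in the grip. In the scene crop the ear ends are at (146,170) and (288,215). In the top crop the right ear's end is at (667,173)-(677,208).

Run:
```python
from h import *
s=pickle.load(open("scene6.pkl","rb"));t=pickle.load(open("top6.pkl","rb"))
T=np.array([493.,225.1]);z0=190-70.9;a=np.radians(22.23-90);ux=np.array([np.cos(a),np.sin(a)]);uy=np.array([-ux[1],ux[0]])
q=lambda p:np.round([(p-T)@ux,(p-T)@uy],1)
k=400/140
for u,v in((146,170),(288,215)): p=ray(s,344+u/k,173+v/k,z0+4);print("scene ear",p.round(1),q(p))
for u,v in((267,173),(277,208),(240,187),(250,217)): p=ray(t,178+u/4,224+v/4,z0+6);print("top ear",p.round(1),q(p))
# ear precise via threshold against the table is weak; bar end too
for u,v in((182,172),(197,203)): p=ray(t,178+u/4,224+v/4,z0+96);print("top bar end",q(p))
```

```text
scene ear [514.1 186.7] [43.5  5. ]
scene ear [473.6 272.2] [-50.9  -0.1]
top ear [515.3 181.1] [49.1  4. ]
top ear [500.  176.6] [ 47.6 -11.9]
top ear [509.3 192.9] [36.   2.9]
top ear [496.2 188.3] [ 35.2 -11. ]
top bar end [28.6  3.2]
top bar end [ 29.6 -10.5]
```

Request:
{"name": "arm_command", "arguments": {"moves": "0 0 0 -0.131; 0 0 0 -0.131; 0 0 0 -0.132; 0 0 0 -0.132; 0 0 0 -0.132; 0 0 0 -0.132; 0 0 0 -0.131; 0 0 0 0"}}

```text
clock: 16.55
tool_pos: [493.2, 225.1, 189.5]
eef_rot: [[-0.966, 0.259, -0.003], [0.259, 0.966, -0.001], [0.002, -0.001, -1.0]]
wrist_force: [-0.4, -0.0, -3.3]
opening: 12.2
grip_force: 78.5
```

Request:
{"name": "arm_command", "arguments": {"moves": "-0.0092 -0.0249 0 0; -0.0092 -0.0249 0 0; -0.0092 -0.0249 0 0; -0.0092 -0.0249 0 0; -0.0092 -0.0249 0 0; -0.0092 -0.0249 0 0; -0.0092 -0.0249 0 0; -0.0092 -0.0249 0 0; -0.0092 -0.0249 0 0; -0.0092 -0.0249 0 0; -0.0092 -0.0249 0 0; -0.0092 -0.0249 0 0; -0.0092 -0.0249 0 0; -0.0092 -0.0249 0 0; -0.0092 -0.0249 0 0; -0.0092 -0.0249 0 0; -0.0092 -0.0249 0 0; -0.0092 -0.0249 0 0; 0 0 0 0; 0 0 0 0"}}

```text
clock: 18.55
tool_pos: [537.3, -250.4, 189.7]
eef_rot: [[-0.965, 0.262, -0.002], [0.262, 0.965, 0.002], [0.002, 0.001, -1.0]]
wrist_force: [-1.1, -0.3, -1.4]
opening: 12.5
grip_force: 78.7
```

```bash
python3 go.py 536.2 -250.8 150 75.1
```

```text
now [ 537.3 -250.4  189.7] yaw_y 74.81 j [-0.55  0.33  1.53  0.    1.28 -1.86] F [-1.1 -0.3 -1.4] T [ 0.03 -0.03  0.05] open 12.5 grip 78.7 t 18.6
turn -0.005 shift mm 0.9 -0.6 39.7
```

Request:
{"name": "arm_command", "arguments": {"moves": "0.0009 -0.0006 0.008 -0.005; 0 0 0.012 0; 0 0 0.012 0; 0 0 0.007 0; 0 0 0 0; 0 0 0 0"}}

```text
clock: 19.15
tool_pos: [536.8, -250.6, 151.5]
eef_rot: [[-0.967, 0.254, -0.0], [0.254, 0.967, 0.0], [0.0, 0.0, -1.0]]
wrist_force: [-0.8, 0.8, -2.4]
opening: 12.4
grip_force: 78.7
```

```bash
python3 go.py 536.2 -250.8 113 75.1
python3 - <<'E'
from station import optics
import pickle
from h import *
d=optics.get_image("scene");pickle.dump(d,open("scene7.pkl","wb"));t=optics.get_image("top");pickle.dump(t,open("top7.pkl","wb"))
a=cv2.resize(d["image"][130:230,220:320],(400,400),interpolation=2)
b=cv2.resize(t["image"][210:310,430:530],(400,400),interpolation=2)
cv2.imwrite("pics/s7.png",np.hstack([a,b]))
E
```

```text
now [ 536.8 -250.6  151.5] yaw_y 75.3 j [-0.55  0.36  1.59  0.    1.19 -1.87] F [-0.8  0.8 -2.4] T [-0.    0.02 -0.02] open 12.4 grip 78.7 t 19.1
turn 0.003 shift mm 0.5 -0.4 38.5
```

View pics/s7.png

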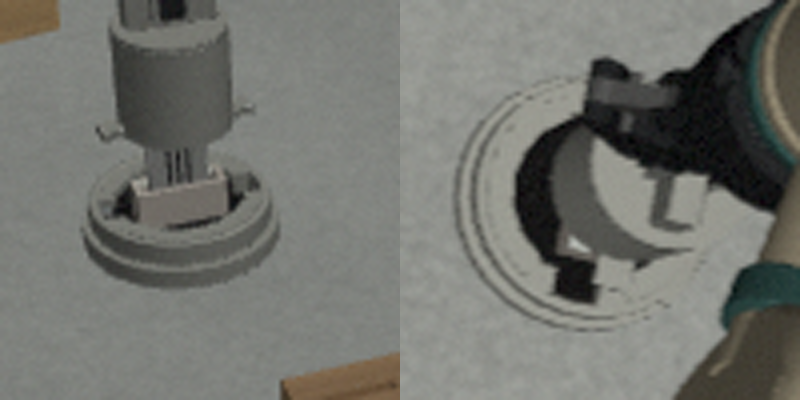

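The lid hangs straight over the plate: ear ends at (100,133) and (253,108) in the left crop, base centre about (180,205). That was the last picture; from here I go by numbers and force.

Run:
```python
from h import *
s=pickle.load(open("scene7.pkl","rb"))
f=lambda u,v,z:ray(s,220+u/4,130+v/4,z)
a,b=f(98,133,84),f(254,109,84);print(a,b,(a+b)/2,np.linalg.norm(a-b),np.degrees(np.arctan2(*(b-a)[::-1]))+0)
print("notches",f(114,208,29),f(246,184,29))
```

```text
[ 583.62721615 -256.46816749] [ 492.04501668 -226.09191745] [ 537.83611642 -241.28004247] 96.48842327816982 161.65019955215746
notches [ 577.75468073 -256.35757514] [ 496.3945659 -232.2855951]
```

Request:
{"name": "arm_command", "arguments": {"moves": "0.0003 -0.0002 0.008 0.003; 0 0 0.008 0; 0 0 0.008 0; 0 0 0.005 0; 0 0 0 0; 0 0 0 0"}}

```text
clock: 19.85
tool_pos: [536.4, -250.9, 122.6]
eef_rot: [[-0.966, 0.257, -0.0], [0.257, 0.966, 0.0], [0.0, 0.0, -1.0]]
wrist_force: [0.1, -0.6, -2.5]
opening: 12.5
grip_force: 78.8
```

Request:
{"name": "arm_command", "arguments": {"moves": "0 0 0.004 0; 0 0 0.003 0; 0 0 0.003 0; 0 0 0.002 0; 0 0 0.002 0; 0 0 0 0; 0 0 0 0"}}

```text
clock: 20.55
tool_pos: [536.5, -250.8, 108.7]
eef_rot: [[-0.966, 0.257, 0.0], [0.257, 0.966, 0.0], [0.0, 0.0, -1.0]]
wrist_force: [1.1, 0.2, -1.9]
opening: 12.8
grip_force: 78.8
```

Request:
{"name": "arm_command", "arguments": {"moves": "0 0 0.003 0; 0 0 0.003 0; 0 0 0.003 0; 0 0 0.002 0; 0 0 0.001 0; 0 0 0 0; 0 0 0 0"}}

```text
clock: 21.25
tool_pos: [536.5, -250.9, 96.8]
eef_rot: [[-0.966, 0.257, 0.0], [0.257, 0.966, 0.0], [-0.0, 0.0, -1.0]]
wrist_force: [0.1, -0.1, -1.9]
opening: 12.7
grip_force: 78.8
```

Bottom rim at 26 mm: the ears are in the notches, free of contact. On down to 14 mm (TCP about 85).

Request:
{"name": "arm_command", "arguments": {"moves": "0 0 0.003 0; 0 0 0.003 0; 0 0 0.002 0; 0 0 0.002 0; 0 0 0.001 0; 0 0 0 0; 0 0 0 0"}}

```text
clock: 21.95
tool_pos: [536.5, -250.9, 85.8]
eef_rot: [[-0.966, 0.257, 0.0], [0.257, 0.966, 0.0], [-0.0, 0.0, -1.0]]
wrist_force: [1.1, 0.3, -1.8]
opening: 12.6
grip_force: 78.8
```

Request:
{"name": "arm_command", "arguments": {"moves": "0 0 0.0005 0; 0 0 0.0005 0; 0 0 0.0005 0; 0 0 0 0; 0 0 0 0"}}

```text
clock: 22.45
tool_pos: [536.5, -250.9, 84.8]
eef_rot: [[-0.966, 0.257, 0.0], [0.257, 0.966, -0.0], [-0.001, -0.0, -1.0]]
wrist_force: [-0.9, 0.7, 3.6]
opening: 12.4
grip_force: 79.5
```

Request:
{"name": "arm_command", "arguments": {"moves": "0 0 0.0004 0; 0 0 0 0.05; 0 0 0 0.05; 0 0 0 0.05; 0 0 0 0.05; 0 0 0 0.05; 0 0 0 0.05; 0 0 0 0", "newtons": 110}}

```text
clock: 23.25
tool_pos: [537.6, -251.0, 84.9]
eef_rot: [[-0.847, 0.532, 0.003], [0.532, 0.847, -0.001], [-0.003, 0.001, -1.0]]
wrist_force: [0.6, 1.1, 5.8]
opening: 12.1
grip_force: 107.9
```

```bash
python3 go.py 536.5 -250.9 84.8 30
```

```text
now [ 537.6 -251.    84.9] yaw_y 57.89 j [-0.55  0.42  1.68  0.    1.04 -1.57] F [0.6 1.1 5.8] T [0.27 0.04 0.02] open 12.1 grip 107.9 t 23.2
turn 0.487 shift mm 0.7 -0.9 0.1
```

Request:
{"name": "arm_command", "arguments": {"moves": "0 0 0 0.06; 0 0 0 0.06; 0 0 0 0.06; 0 0 0 0.06; 0 0 0 0.06; 0 0 0 0.06; 0 0 0 0.06; 0 0 0 0.06; 0 0 0 0; 0 0 0 0; 0 0 0 0"}}

```text
clock: 24.35
tool_pos: [537.4, -251.3, 84.9]
eef_rot: [[-0.506, 0.862, 0.002], [0.862, 0.506, -0.001], [-0.002, 0.002, -1.0]]
wrist_force: [0.4, 0.6, 5.5]
opening: 12.2
grip_force: 107.9
```

```bash
python3 go.py 536.5 -250.9 84.8 30
python3 - <<'E'
from station import arm,optics
from h import *
import pickle
for n in("scene","top"):
    d=optics.get_image(n);pickle.dump(d,open(n+"8.pkl","wb"));print(np.round(arm.sense()["torque"],3),np.round(arm.sense()["wrist_force"],1))
# bar top in scene: expected corner pixels for twist, compare edges near
s=pickle.load(open("scene8.pkl","rb"));o=pickle.load(open("scene7.pkl","rb"))
print("expected bar centre px",proj(s,(537,-247,110)))
g=cv2.cvtColor(s["image"],cv2.COLOR_BGR2GRAY)
x,y=proj(s,(537,-247,100)).astype(int)
e=cv2.Canny(cv2.resize(g[y-35:y+35,x-35:x+35],None,fx=4,fy=4,interpolation=2),30,80)
L=cv2.HoughLinesP(e,1,np.pi/360,25,minLineLength=30,maxLineGap=4)
for l in(L[:,0] if L is not None else[]):
    p=[ray(s,x-35+l[i]/4,y-35+l[i+1]/4,110) for i in(0,2)];q=p[1]-p[0]
    print(l,np.round(p,0).tolist(),"ang",np.degrees(np.arctan2(q[1],q[0])).round(0),"len",np.hypot(*q).round(0))
E
```

```text
now [ 537.4 -251.3   84.9] yaw_y 30.43 j [-0.55  0.42  1.68  0.    1.04 -1.09] F [0.4 0.6 5.5] T [0.08 0.12 0.02] open 12.2 grip 107.9 t 24.4
turn 0.007 shift mm 0.8 -0.6 0.1
[0.163 0.165 0.032] [0.3 1.4 5.2]
[0.134 0.147 0.03 ] [0.3 1.2 5.8]
expected bar centre px [262.57881021 149.62500442]
[183  77 199   0] [[483.0, -286.0], [416.0, -373.0]] ang -128.0 len 110.0
[ 61  71  90 118] [[541.0, -338.0], [557.0, -274.0]] ang 76.0 len 65.0
[27 29 31 75] [[530.0, -402.0], [559.0, -344.0]] ang 63.0 len 65.0
[131 173 169 179] [[571.0, -204.0], [557.0, -185.0]] ang 127.0 len 23.0
[114 130 116 166] [[553.0, -253.0], [574.0, -216.0]] ang 61.0 len 43.0
[ 0 85 30 77] [[581.0, -343.0], [561.0, -342.0]] ang 176.0 len 20.0
```

Run:
```python
from h import *
s=pickle.load(open("scene8.pkl","rb"));g=s["image"].max(2)
for n,a in(("turned",-59.6),("not",-15)):
    t=np.radians(a);u=np.array([np.cos(t),np.sin(t)]);w=np.array([-u[1],u[0]])
    print(n,[proj(s,(*(np.array([537,-248])+i*28*u+j*7*w),z)).round(0).astype(int).tolist() for z in(110,82) for i,j in((1,1),(1,-1),(-1,1),(-1,-1))])
print("cols 240..289");
for y in range(128,176): print(y,"".join(" .:-=+*#%@"[min(9,int(v)//20)] for v in g[y,240:290]))
```

```text
turned [[251, 148], [254, 146], [271, 153], [274, 150], [252, 159], [254, 156], [272, 163], [275, 161]]
not [[252, 153], [250, 150], [274, 149], [273, 146], [253, 163], [251, 160], [275, 159], [273, 156]]
cols 240..289
128 ********=---:.   .................:***************
129 *******+---:::. ....... ..........:***************
130 *******=---::.  ............. ....+***************
131 ***===+----::..  .................+***************
132 **+:..:---:::..   ... .....  .....****************
133 **-..:---:.:.:..   ... ..........:****************
134 **:..:::-:.....:.... ... ........:****************
135 **-..::::......:........... .....+****************
136 **=. ........... ..... ....... ..+****************
137 ***:....:.  ....  .  ..... ...-:-*****************
138 ***=...... .......... .... ...********************
139 ****=...... .....--......:....********************
140 *****: .:... ....-*: .........********************
141 *****=. ..........-=..........********************
142 ******=. . .  .....+:........-********************
143 *******:..   . ...... .....-:*********************
1
[... 1058 characters left out ...]
+****+************+*++=**++-************
164 *********=:++*********************+===************
165 *********=::=++*****************+*+-==************
166 *********=::-:-++*++********+++===+===+***********
167 *********=::::---==+++++++++==========+***********
168 *********+-:--:----==========+========+***********
169 *********+-:-::-------================+***********
170 **********-:-:--------================+***********
171 **********-::---------=================*+*********
172 **********-:::--------=================+**+*******
173 **********-::-:--------================++==+******
174 ****+*****-::---------==-=================--+*****
175 ****+*****=:---:------====================-:=+****
```

The bar's lower edge drops to the right, from (252,159) to (272,162). That fits a 45° turn, not an unturned lid. Rim height is 14 mm and the grip is firm, so I hand it in.

```bash
python3 -c "
from station import arm
print(arm.job_done())"
```

```text
the job is handed in; nothing more can be done
None
```

I handed the job in at about 24 s: the plate is fully down in the slot, and the lid is seated and still gripped, pressed down with about 5 N and turned about 45° clockwise. The jar, spool and tin were left alone. The hand-in returned no verdict, and the wrist sensor showed only 0.03 N m of twist where the spring should give about 0.15, so I judged the turn from the arm pose and camera.

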